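# Take the worn bench pin out of its bracket and hold it up level

### The arm

A 6-joint arm with a two-finger parallel gripper is mounted at the origin on the work surface. World frame = base frame: x ahead of the robot, y to its left, z up, the work surface at z = 0. Lengths are in mm, angles in degrees, forces in N, time in s.
With the tool pointing down it reaches from about 300 to 850 mm from the base axis. Payload 4.2 kg.
Tool frame: the origin (TCP) lies at the very end of the fingers, on their centre line; the grasp point (between the pads) lies 19 mm behind it; z points along the fingers, y is the line along which they close (so a half turn about z gives the same grasp; the last joint's range is limited). The gripper opens to 91 mm and grips with 3 to 60 N. Pads are 32 mm wide; open, the fingers measure 118 mm over their backs; the gripper's body (76 mm by 178 mm) begins 60 mm behind the grasp point.
Start: joints at [-77.407, 18.312, 89.639, -0, 72.044, -1.146], TCP at [136.569, -558.562, 213.976] pointing down, gripper open.
Joint ranges: [-177.97, 177.97], [-48.28, 115.42], [12.27, 149.76], [-77.06, 257.06], [2.81, 150.46], [-146.56, 146.56]. Speed limits (degrees/s): [147.25, 147.25, 180, 180, 180, 180].

### API

Orientations are given as [roll, pitch, yaw] about the fixed x, y, z axes, in that order (R = Rz(yaw) Ry(pitch) Rx(roll)).
In Python, from workcell import env, eyes gives the robot as it stands.
- The arm moves only by the tool send_rows, never from a script. Its argument "targets" is text: rows parted by semicolons, each of 7 numbers parted by spaces: the shift along the tool's x, y, z in m, then the turn, a rotation vector about the tool's x, y, z in degrees, then the opening in per cent of the stroke, from 0 (shut) to 100 (fully open). A call has 1 to 12 rows; each row is the pose to reach, as a shift and turn from the pose commanded when the call began, along the tool's axes at that moment; what a row does not reach only later rows make up. A row lasts 1/12 s, in which the tool goes at most 41.7 mm and 7.16 degrees, less where a joint would pass 70% of its speed; a pose out of reach is approached as far as the arm can. A call with a gripper value outside its range is refused whole. The fingers move at their own pace and stop on an object; "grip_force" is the grip in N (left out, the last holds). Time passes only in rows, so rows that repeat a pose let the fingers close. It gives the time, the measured TCP pose, the force, the opening and the grip force at its end, in the units of the state.
- env.state(): the state, without advancing time (a new reading comes with each control period).
- eyes.grab_frame(name): name is "scene" or "top" or "wrist"; returns a dict with "image" (400x640x3 uint8, blue, green, red), "fovy" (degrees; the focal length in pixels is half the picture's height over the tangent of half this angle, whatever the lens; pixels are square), "cx", "cy" (the principal point, pixels), "D" ([k1, k2, p1, p2, k3] as OpenCV has them; the pictures are not rectified), "eye" and "attitude" of the camera in the world. Camera axes: x right, y up, looking along -z (the intrinsics and any distortion apply to the point x, -y, -z); pixel columns grow to the right and rows downward; lengths in mm; the calibration is good to about 2 mm. A picture is of the moment at which its call begins. There is no depth.
- env.job_done(): hands the job in; it is judged then, once.
The state is a dict: "time_s": time; "qpos": joint angles; "qvel": joint speeds; "effort": joint torques, N m; "ee_pos": TCP position; "ee_rot": TCP orientation; "force": force on the tool from outside, world axes, zero at the start; "torque": the same for the moment, N m; "gripper_width": finger opening in mm; "gripper_force": force on a finger pad.
Only numpy, scipy, OpenCV 4.12 (cv2) and the standard library are available. Lean on these libraries where they do the work, as an engineer would, in place of code of your own. Each camera call takes 0.05 s, during which the arm holds its last target. There are 200 camera calls.

### The job

I want to look over the worn wooden bench pin that is clamped in the steel bracket at the bench edge: with the pin still fully home, loosen the bracket's clamp knob a good quarter turn counter-clockwise, then draw the pin straight out of its socket and lift it. Finish while still holding it in the gripper, steady and level with its stained face up, a good 20 cm above the bench top near the bracket, and never let it tip on the way. Leave the knob loose, and the spare pin, file, caliper and scrap pan where they lie.

Things in the scene. Friction and masses are not known exactly. Their poses are not given: they have to be found in the camera images.
- bracket: Dark cast-steel bench-pin bracket, fixed near the bench's front edge (edge at x = 0.61, open air beyond). Origin on the bench top under the socket's mouth; x axis points out of the socket, roughly away from the robot, z up. Block 86 wide, x = -87 to 0 mm, flat top 56 high; two bolted lugs out to y = +-70, 20 high. A tongue 30 wide, 22 high, x = 0 to 56, keeps the loosened pin lying level.
- socket_mouth (a point): Middle of the socket's mouth, 31 mm above the bench, axes as the bracket. The socket runs 45 mm back from here, 58 wide, floor 22 and roof 43 mm above the bench: 2 mm play each side of the pin and 3 mm above it. The pin can be lifted only once its tail is past this mouth.
- pin_mid (a point): Centre of the worn bench pin in the bracket: flat beech board 165 long, 54 wide, 18 thick, about 0.11 kg, stained dark on its upper face. x axis along it to the nose, z up out of the stained face. Sides parallel from the tail (x = -82.5) to +47 mm, then tapered to a nose 34 wide with a 6 mm saw slot. Balance point 4 mm behind the centre. At the start its tail is 38 to 45 mm inside the socket.
- pin_grip (a point): Good place to grip the pin across its 54 mm width: on its middle line, half-way up, 24 mm ahead of its centre (anywhere from 10 to 45 mm ahead leaves room between gripper and knob). Axes as pin_mid. Draw it at least 50 mm along the bracket's x axis before lifting.
- clamp_knob (a joint): Turn of the clamp knob about the vertical, rad: 0 = screwed fully down on the pin, growing counter-clockwise seen from above (loosening), stop at 2.6. Starts tight, between 0 and 0.3; the pin is free from about 0.9. Stays where it is left (friction about 0.12 N m).
- knob_grip (a point): Middle of the clamp knob's T-bar, on the vertical screw axis, 79 mm above the bench, 22 mm behind the socket's mouth. Steel bar 48 long, 11 wide, 22 high (68 to 90 mm above the bench), 12 mm clear of the bracket's top. Site x axis lies along the bar: at joint value 0 along the bracket's x axis; it turns with the joint.
- spare_mid (a point): Bystander: centre of the new spare pin, same shape and size as the worn one but clean, lying flat on the bench well to one side of the bracket.
- file_mid (a point): Bystander: hand file, 210 long, wooden handle 18 thick, lying next to the bracket; point near its middle.
- caliper_mid (a point): Bystander: steel slide caliper, 205 long, 12 high, lying next to the bracket; its middle.
- pan_mid (a point): Bystander: round black scrap pan, 140 across, 22 high; its centre.
Mind the look-alikes: they are no part of the job. Of the things like the bracket, leave any that is pink or purple; of the rest the larger one is meant.

How it is judged (in metres and radians):
On the way, in this order (a step that is already met when the one before it is completed fails the run):
1. the clamp knob is loosened while the pin is still home in its socket (value of joint clamp_knob above 1.2 rad and distance of pin_mid from where it was at the start of the episode below 0.01 m), for 0.2 s.
2. the pin is drawn straight out past the socket's mouth (x of pin_mid in the frame of bracket above 0.082 m and angle between pin_mid's own z axis and vertical below 0.3 rad), for 0.05 s.
At the end, for the whole second after the job is handed in: the fingers alone hold the pin: clear of the bracket, its centre over 0.15 m above the bench and within 0.35 m (horizontally) of the bracket's origin, level within 0.15 rad, stained face up, still (under 0.03 m/s, 0.2 rad/s); clamp knob still beyond 1.2 rad (height (world z) of pin_mid above 0.15 m and angle between pin_mid's own z axis and vertical below 0.15 rad and linear speed of pin below 0.03 m/s and angular speed of pin below 0.2 rad/s and contact force between the fingers and pin above 1 N and contact force between pin and bracket below 0.2 N and horizontal distance between pin_mid and bracket below 0.35 m and value of joint clamp_knob above 1.2 rad); the arm keeps its last pose, push and grip.
It fails at once if the pin is tipped by more than 0.4 rad (angle between pin_mid's own z axis and vertical above 0.4 rad).
It fails at once if a bystander (spare pin, file, caliper, pan) is pushed more than 30 mm (distance of any of spare_mid, file_mid, caliper_mid, pan_mid from where it was at the start of the episode above 0.03 m).
It also fails if it takes over 58 s, if anything falls off the work surface, if the arm or the gripper's body presses on something with over 40 N, if the wrist force passes 120 N, or if a joint passes its speed limit or range.

## Working session

There is one attempt and no reset: what is moved stays moved. The work goes in short steps, Python scripts to look and compute and a tool call to move; the robot and the scene stay as the last step left them, time stands still between calls to the robot, and variables do not carry over. Pictures are saved under pics/ and viewed, at most 10 in all, crops included, and the job is handed in when it is done.

Besides the shell and the picture viewer there is one more tool, called after "Call:" as a command line: name --argument value ..., lists and objects as JSON in quotes. send_rows: Moves the arm, as the interface text tells. Its arguments: {"type":"object","properties":{"targets":{"type":"string"},"grip_force":{"type":"number"}},"required":["targets"]}

```bash
mkdir -p pics; cat > h.py <<'E'
import numpy as np, cv2, json
from workcell import env, eyes
from scipy.spatial.transform import Rotation as Ro
def snap(n,fn):
    f=eyes.grab_frame(n); cv2.imwrite(f'pics/{fn}.png',f['image'])
    print({k:v for k,v in f.items() if k!='image'}); 
    import pickle; pickle.dump(f,open(f'pics/{fn}.pkl','wb')); return f
def load(fn):
    import pickle; return pickle.load(open(f'pics/{fn}.pkl','rb'))
def Rm(a):
    a=np.array(a,float)
    return a if a.shape==(3,3) else Ro.from_euler('xyz',a,degrees=True).as_matrix()
def K(f):
    F=200/np.tan(np.radians(f['fovy']/2)); return np.array([[F,0,f['cx']],[0,F,f['cy']],[0,0,1.]])
def px2w(f,uv,z):
    p=cv2.undistortPoints(np.array([[uv]],float),K(f),np.array(f['D'],float))[0,0]
    d=Rm(f['attitude'])@np.array([p[0],-p[1],-1]); e=np.array(f['eye'],float)
    return e+d*(z-e[2])/d[2]
def w2px(f,P):
    c=(np.atleast_2d(P)-np.array(f['eye'],float))@Rm(f['attitude'])
    return cv2.projectPoints(c*[1,-1,-1],np.zeros(3),np.zeros(3),K(f),np.array(f['D'],float))[0][:,0]
E
python3 - <<'E'
from h import *
print(env.state())
snap('top','top1');snap('scene','scene1')
E
```

```text
{'time_s': 0.0, 'qpos': array([-7.74046856e+01,  1.83503131e+01,  8.97064554e+01, -2.40723286e-03,
        7.20407387e+01, -1.14515924e+00]), 'qvel': array([-0.0134725 ,  0.00333087, -0.03460167, -0.02932585, -0.00293905,
       -0.01265392]), 'effort': array([-3.33490880e-04, -4.12462842e+01, -2.31976354e+01,  7.28317956e-02,
        4.57170547e-02, -1.55595626e-04]), 'ee_pos': array([ 136.46460114, -558.06671012,  213.13323173]), 'ee_rot': array([-1.79902467e+02,  3.39492685e-04,  1.37412181e+01]), 'force': array([-0.03767107,  0.19967702, -0.11286413]), 'torque': array([-1.63569600e-02,  5.57191780e-06, -9.65551662e-03]), 'gripper_force': 0.0, 'gripper_width': 90.83284897793364}
{'fovy': 49.64347012412212, 'cx': 320.86875602811244, 'cy': 201.1772612583798, 'D': array([0.01844568, 0.        , 0.        , 0.        , 0.        ]), 'eye': array([ 393.53842684,   64.92966253, 1384.61394057]), 'attitude': array([  3.79724623,   1.01302308, -88.76811535])}
{'fovy': 44.87984279846707, 'cx': 317.77572177203774, 'cy': 193.04217962412224, 'D': array([-0.08352803,  0.        ,  0.        ,  0.        ,  0.        ]), 'eye': array([1626.66425258, -661.29531339,  963.15136887]), 'attitude': array([56.33108041,  0.87624661, 57.24640777])}
```

View pics/top1.png

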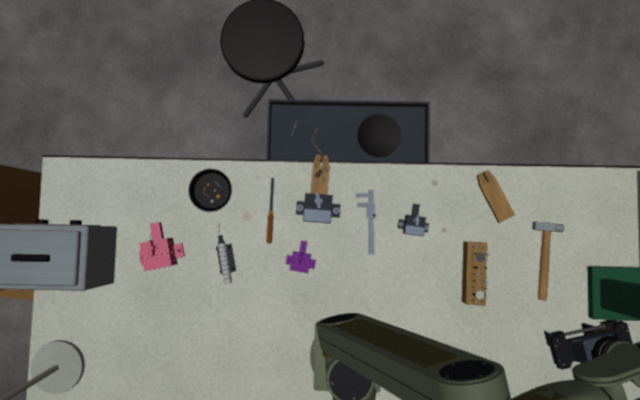

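View pics/scene1.png

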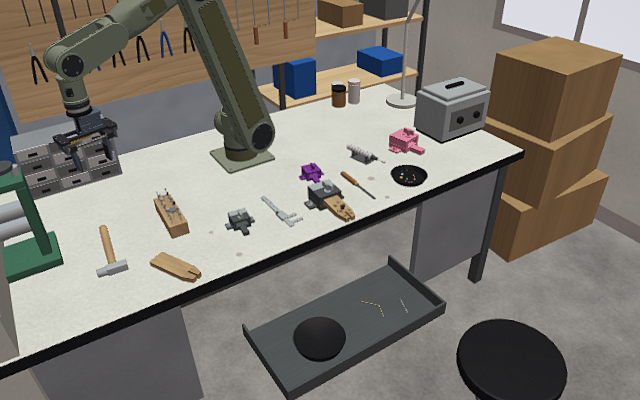

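The top view shows the real bracket with the worn pin at about (319,205) and its nose up to (320,157). The file is to its left (271,210), the caliper to its right (371,222), and the small, pink and purple look-alikes are elsewhere. I'll enlarge that part.

```bash
python3 - <<'E'
from h import *
f=load('top1'); c=f['image'][145:265,255:385]
cv2.imwrite('pics/c1.png',cv2.resize(c,None,fx=5,fy=5,interpolation=cv2.INTER_CUBIC)[:600,:650])
E
```

```text
(no output)
```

View pics/c1.png

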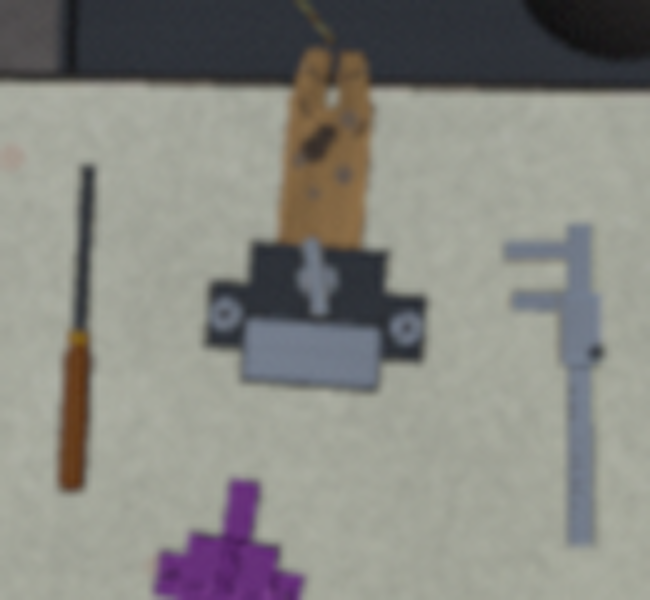

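The crop shows the block's front corners at (252,243) and (387,250), its rear corners at (240,382) and (380,390), the T-bar from (312,240) to (320,313), and the pin nose's middle at (338,52).

```bash
python3 - <<'E'
from h import *
f=load('top1')
P={'fl':(252,243,56),'fr':(387,250,56),'rl':(240,382,56),'rr':(380,390,56),'k1':(312,240,90),'k2':(320,313,90),'kc':(316,277,90),'nose':(338,52,40),'nl':(314,50,40),'nr':(357,54,40),'pl':(282,245,40),'pr':(363,249,40),'lugl':(225,314,20),'lugr':(405,328,20),
'fileTip':(88,165,5),'fileEnd':(71,490,15),'calJaw':(505,250,8),'calTop':(580,225,8)}
W={}
for k,(u,v,z) in P.items(): W[k]=px2w(f,(255+(u+.5)/5-.5,145+(v+.5)/5-.5),z)[:2]; print(k,W[k].round(1))
a=lambda p,q:np.degrees(np.arctan2(*(W[q]-W[p])[::-1]))
n=lambda p,q:np.linalg.norm(W[q]-W[p])
print('yaw',a('rl','fl'),a('rr','fr'),a('fr','fl')-90,a('lugr','lugl')-90,'bar',a('k2','k1'),n('k1','k2'),'w',n('fl','fr'),n('rl','rr'),n('fl','rl'),n('lugl','lugr'),'pin',n('pl','pr'))
E
```

```text
fl [504.9 139.8]
fr [502.2  56.5]
rl [419.  145.1]
rr [416.  59.]
k1 [504.6 101.8]
k2 [460.7  96.1]
kc [482.3  99. ]
nose [627.6  89.6]
nl [628.5 104.7]
nr [626.5  77.6]
pl [505.3 121.9]
pr [503.8  71.3]
lugl [462.5 157.8]
lugr [456.   43.9]
fileTip [557.3 249.4]
fileEnd [349.4 252.8]
calJaw [507.6 -19.1]
calTop [524.6 -66.6]
yaw -3.550320358664238 -1.7189675921484988 -1.829297213920924 -3.267854109124201 bar 7.498555727537003 44.20377282344175 w 83.39609647060894 86.1457643168154 85.99968401260527 114.14497329818052 pin 50.630773602194274
```

Call:
send_rows --targets "0.02 -0.023 -0.005 0 0 0.5 100;0.045 -0.05 -0.01 0 0 1 100;0.07 -0.08 -0.017 0 0 1.5 100;0.095 -0.107 -0.017 0 0 2 100;0.12 -0.135 -0.017 0 0 2.5 100;0.145 -0.163 -0.017 0 0 3 100;0.17 -0.19 -0.017 0 0 3.5 100;0.195 -0.22 -0.017 0 0 4 100;0.22 -0.248 -0.017 0 0 4.5 100;0.245 -0.276 -0.017 0 0 5 100;0.27 -0.304 -0.017 0 0 5.5 100;0.29 -0.328 -0.017 0 0 6.2 100"

```text
time_s: 1.1
ee_pos: [340.8, -168.8, 230.8]
ee_rot: [-180.0, -0.0, 7.5]
force: [1.7, -0.5, -0.3]
gripper_width: 91.0
gripper_force: 0.0
```

Call:
send_rows --targets "0.025 -0.025 0 0 0 0 100;0.05 -0.05 0 0 0 0 100;0.077 -0.077 0 0 0 0 100;0.104 -0.104 0 0 0 0 100;0.13 -0.13 0 0 0 0 100;0.153 -0.153 0 0 0 0 100;0.175 -0.175 0 0 0 0 100;0.18 -0.195 0 0 0 0 100;0.18 -0.21 0 0 0 0 100;0.18 -0.21 0 0 0 0 100;0.18 -0.21 0 0 0 0 100"

```text
time_s: 2.02
ee_pos: [490.9, 61.1, 230.5]
ee_rot: [180.0, 0.1, 7.6]
force: [-0.5, -1.4, -1.0]
gripper_width: 91.4
gripper_force: 0.0
```

```bash
python3 - <<'E'
from h import *
s=env.state(); print(s['time_s'],s['ee_pos'],s['ee_rot'],s['qpos'])
f=snap('wrist','w1'); cv2.imwrite('pics/w1v.png',cv2.resize(f['image'],(800,500)))
E
```

```text
2.0167 [490.92658461  61.05596011 230.45912948] [1.79968046e+02 6.55181120e-02 7.64283099e+00] [ 5.78050888e+00  1.04630867e+01  9.80258169e+01 -3.59073570e-02
  7.15755448e+01  8.81490274e+01]
{'fovy': 61.82366148347512, 'cx': 323.010976941434, 'cy': 201.65522482547092, 'D': array([-0.07103676,  0.        ,  0.        ,  0.        ,  0.        ]), 'eye': array([560.89015941,  69.60732815, 401.08348152]), 'attitude': array([-1.45600242e+01, -2.68225115e-02, -8.23537835e+01])}
```

View pics/w1v.png

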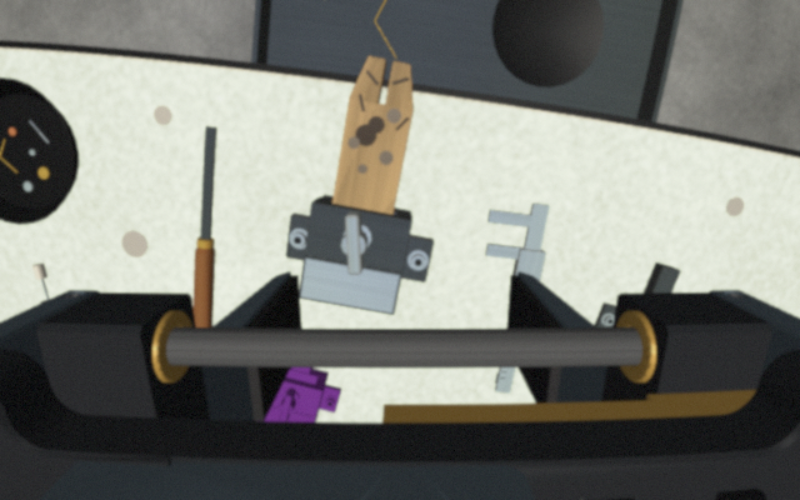

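The wrist view (×1.25) shows the T-bar's top from (351,215) to (355,272). The block's front top corners are at (314,205) and (411,217), the rear ones at (301,297) and (393,313), and the nose's ends at (372,57) and (408,64).

```bash
python3 - <<'E'
from h import *
f=load('w1')
g=lambda u,v,z:px2w(f,(u/1.25,v/1.25),z)[:2]
for n,p in dict(k1=(351,215,90),k2=(355,272,90),fl=(314,205,56),fr=(411,217,56),rl=(301,297,56),rr=(393,313,56),lugl=(298,239,20),lugr=(418,261,20),n1=(369,56,40),n2=(410,65,40),pl=(333,207,40),pr=(394,214,40)).items(): print(n,g(*p).round(1))
k1,k2=g(351,215,90),g(355,272,90);print(np.degrees(np.arctan2(*(k1-k2)[::-1])),np.linalg.norm(k1-k2))
c=f['image'][140:260,220:360];cv2.imwrite('pics/c2.png',cv2.resize(c,None,fx=5,fy=5,interpolation=cv2.INTER_CUBIC))
E
```

```text
k1 [504.1 102. ]
k2 [459.8  94.3]
fl [502.3 137. ]
fr [502.9  55.6]
rl [419.4 142. ]
rr [415.3  59.6]
lugl [462.2 156.4]
lugr [455.9  41.7]
n1 [626.5 106.6]
n2 [624.   72.8]
pl [500.  123.5]
pr [500.9  70. ]
9.831525650498104 44.9650570516261
```

View pics/c2.png

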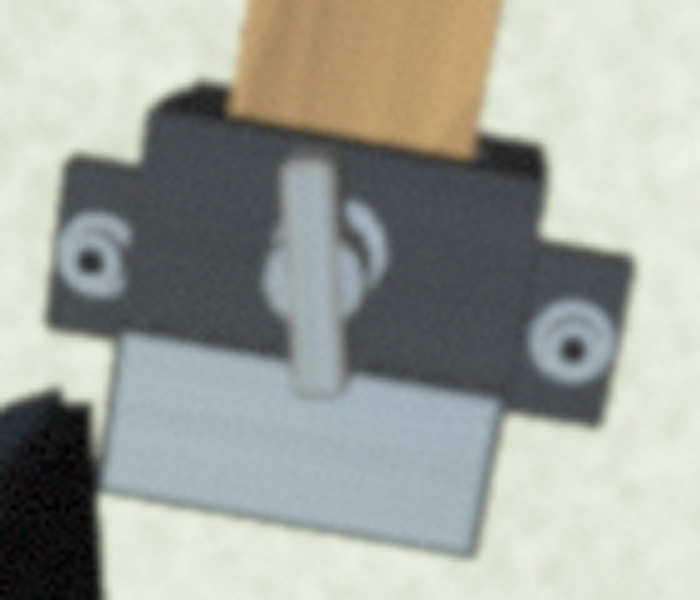

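Call:
send_rows --targets "-0.001 -0.01 0 0 0 -0.3 100;-0.002 -0.025 0.01 0 0 -0.6 100;-0.004 -0.038 0.03 0 0 -1 100;-0.004 -0.038 0.055 0 0 -1 80;-0.004 -0.038 0.08 0 0 -1 60;-0.004 -0.038 0.105 0 0 -1 60;-0.004 -0.038 0.125 0 0 -1 60;-0.004 -0.038 0.142 0 0 -1 60;-0.004 -0.038 0.155 0 0 -1 60;-0.004 -0.038 0.163 0 0 -1 60;-0.004 -0.038 0.167 0 0 -1 60;-0.004 -0.038 0.167 0 0 -1 60"

```text
time_s: 3.07
ee_pos: [482.0, 97.6, 63.5]
ee_rot: [180.0, 0.1, 8.5]
force: [-0.0, -0.4, 0.2]
gripper_width: 54.8
gripper_force: 0.0
```

Call:
send_rows --targets "0 0 0 0 0 0 40;0 0 0 0 0 0 25;0 0 0 0 0 0 0;0 0 0 0 0 0 0;0 0 0 0 0 0 0;0 0 0 0 0 0 0;0 0 0 0 0 0 0;0 0 0 0 0 0 0" --grip_force 20

```text
time_s: 3.73
ee_pos: [482.3, 99.4, 64.3]
ee_rot: [-179.8, -0.0, 8.5]
force: [-0.6, 4.7, 1.5]
gripper_width: 19.3
gripper_force: 20.0
```

Call:
send_rows --targets "0 0 0 0 0 0 40;0 0 0 0 0 0 40;0 0 -0.004 0 0 0 40;0 0 -0.007 0 0 0 40;0 0 -0.007 0 0 0 30;0 0 -0.007 0 0 0 0;0 0 -0.007 0 0 0 0;0 0 -0.007 0 0 0 0;0 0 -0.007 0 0 0 0;0 0 -0.007 0 0 0 0;0 0 -0.007 0 0 0 0"

```text
time_s: 4.65
ee_pos: [482.2, 99.4, 71.1]
ee_rot: [-179.8, -0.0, 8.5]
force: [-1.1, 5.6, 1.2]
gripper_width: 19.1
gripper_force: 20.0
```

```bash
python3 - <<'E'
from h import *
s=env.state(); print(s['gripper_width'],s['torque'],s['ee_pos'])
f=snap('wrist','w2'); cv2.imwrite('pics/w2v.png',cv2.resize(f['image'],(800,500)))
E
```

```text
19.0504486814787 [ 1.03956862  0.18181945 -0.03540734] [482.22381817  99.36435401  71.13888058]
{'fovy': 61.82366148347512, 'cx': 323.010976941434, 'cy': 201.65522482547092, 'D': array([-0.07103676,  0.        ,  0.        ,  0.        ,  0.        ]), 'eye': array([551.87393461, 108.30660532, 241.85072822]), 'attitude': array([-14.47390019,   0.16655889, -81.54262656])}
```

View pics/w2v.png

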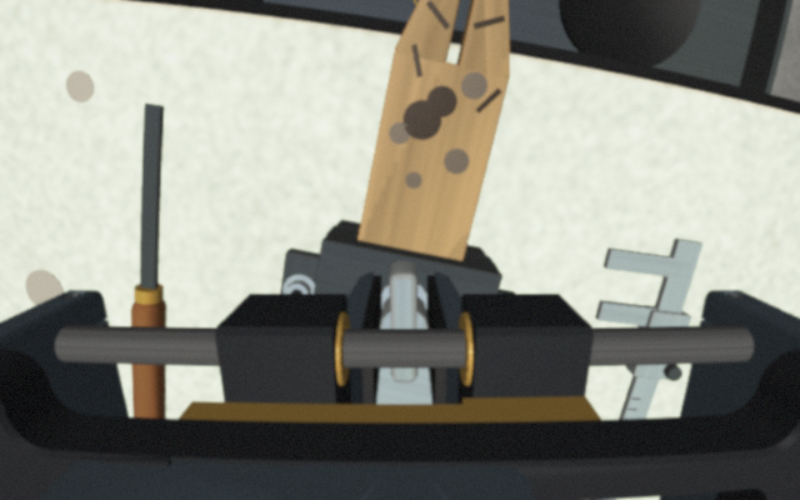

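The wrist view shows the fingers closed on the round hub under the T-bar, with a gap beside the bar at (405,300). I'll go higher, so that only the bar is between the pads.

Call:
send_rows --targets "0 -0.001 0 0 0 0 35;0 -0.002 0 0 0 0 35;0 -0.002 -0.004 0 0 0 35;0 -0.002 -0.008 0 0 0 35;0 -0.002 -0.008 0 0 0 0;0 -0.002 -0.008 0 0 0 0;0 -0.002 -0.008 0 0 0 0;0 -0.002 -0.008 0 0 0 0;0 -0.002 -0.008 0 0 0 0;0 -0.002 -0.008 0 0 0 0"

```text
time_s: 5.53
ee_pos: [482.3, 99.6, 79.2]
ee_rot: [180.0, -0.0, 8.6]
force: [-0.1, -1.6, 4.1]
gripper_width: 19.2
gripper_force: 20.0
```

Call:
send_rows --targets "0 0 0 0 0 0 30;0 0 0 0 0 0 30;0 0 0.006 0 0 0 30;0 0 0.006 0 0 0 0;0 0 0.006 0 0 0 0;0 0 0.006 0 0 0 0;0 0 0.006 0 0 -4 0;0 0 0.006 0 0 -8 0;0 0 0.006 0 0 -12 0;0 0 0.006 0 0 -16 0;0 0 0.006 0 0 -20 0;0 0 0.006 0 0 -20 0"

```text
time_s: 6.53
ee_pos: [481.1, 99.5, 72.0]
ee_rot: [-180.0, 0.1, 28.6]
force: [0.3, -1.9, -7.2]
gripper_width: 19.3
gripper_force: 20.0
```

```bash
python3 - <<'E'
from h import *
s=env.state(); print(s['gripper_width'],s['force'],s['torque'],s['ee_pos'],s['ee_rot'],s['qpos'])
f=snap('wrist','w3'); cv2.imwrite('pics/w3v.png',cv2.resize(f['image'][120:340,150:500],None,fx=2.2,fy=2.2))
E
```

```text
19.303071482397872 [ 0.28566879 -1.93533829 -7.16840908] [-0.2645578  -0.06056446  0.01996695] [481.08121921  99.54036942  71.98698897] [-1.79968276e+02  1.37504321e-01  2.85930544e+01] [ 1.03575665e+01  1.90560200e+01  1.11833785e+02 -1.70251056e-02
  4.92507221e+01  7.17756791e+01]
{'fovy': 61.82366148347512, 'cx': 323.010976941434, 'cy': 201.65522482547092, 'D': array([-0.07103676,  0.        ,  0.        ,  0.        ,  0.        ]), 'eye': array([543.32005645, 132.37147509, 242.50081384]), 'attitude': array([-1.46311315e+01,  4.29323630e-02, -6.14016997e+01])}
```

View pics/w3v.png

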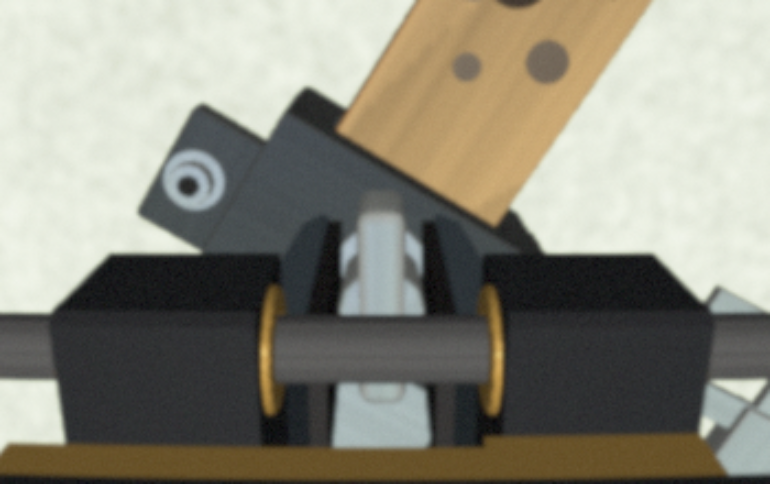

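The bar (380,290) has turned with the tool, so the grip on the hub drives it. I'll keep turning.

Call:
send_rows --targets "0 0 0 0 0 -4 0;0 0 0 0 0 -8 0;0 0 0 0 0 -12 0;0 0 0 0 0 -17 0;0 0 0 0 0 -22 0;0 0 0 0 0 -27 0;0 0 0 0 0 -32 0;0 0 0 0 0 -37 0;0 0 0 0 0 -41 0;0 0 0 0 0 -44 0;0 0 0 0 0 -45 0;0 0 0 0 0 -45 0"

```text
time_s: 7.58
ee_pos: [480.8, 99.8, 72.0]
ee_rot: [-179.8, 0.1, 73.4]
force: [-0.9, 0.0, -10.4]
gripper_width: 19.4
gripper_force: 20.0
```

Call:
send_rows --targets "0 0 0 0 0 -4 0;0 0 0 0 0 -8 0;0 0 0 0 0 -12 0;0 0 0 0 0 -16 0;0 0 0 0 0 -20 0;0 0 0 0 0 -24 0;0 0 0 0 0 -28 0;0 0 0 0 0 -30 0;0 0 0 0 0 -30 0;0 0 0 0 0 -30 0"

```text
time_s: 8.42
ee_pos: [480.6, 99.8, 72.1]
ee_rot: [-179.8, -0.0, 103.4]
force: [-2.8, -0.5, -12.4]
gripper_width: 19.4
gripper_force: 20.0
```

Call:
send_rows --targets "0 0 0 0 0 0 40;0 0 0 0 0 0 60;0 0 0 0 0 0 60;0 0 -0.01 0 0 0 60;0 0 -0.03 0 0 0 80;0 0 -0.06 0 0 0 100;0 0 -0.09 0 0 0 100;0 0 -0.11 0 0 0 100;0 0 -0.12 0 0 0 100;0 0 -0.12 0 0 0 100"

```text
time_s: 9.25
ee_pos: [484.0, 100.2, 196.3]
ee_rot: [179.6, 0.0, 103.5]
force: [0.2, 0.6, 0.2]
gripper_width: 82.8
gripper_force: 0.0
```

```bash
python3 - <<'E'
from h import *
s=env.state(); print(s['gripper_width'],s['force'],s['ee_pos'],s['ee_rot'],s['qpos'])
f=snap('top','t2');g=snap('wrist','w4')
a=cv2.resize(f['image'][145:255,255:385],(400,340),interpolation=cv2.INTER_CUBIC); b=cv2.resize(g['image'],(400,250))
cv2.imwrite('pics/m4.png',np.hstack([a,np.vstack([b,np.zeros((90,400,3),np.uint8)])]))
E
```

```text
82.80740626359913 [0.18598731 0.60545262 0.19320869] [483.96705126 100.22291237 196.34000858] [1.79569735e+02 2.89568666e-02 1.03529751e+02] [ 1.03700271e+01  1.15570100e+01  1.01746359e+02 -5.67633325e-03
  6.62654250e+01 -3.15756749e+00]
{'fovy': 49.64347012412212, 'cx': 320.86875602811244, 'cy': 201.1772612583798, 'D': array([0.01844568, 0.        , 0.        , 0.        , 0.        ]), 'eye': array([ 393.53842684,   64.92966253, 1384.61394057]), 'attitude': array([  3.79724623,   1.01302308, -88.76811535])}
{'fovy': 61.82366148347512, 'cx': 323.010976941434, 'cy': 201.65522482547092, 'D': array([-0.07103676,  0.        ,  0.        ,  0.        ,  0.        ]), 'eye': array([465.87876457, 167.2682107 , 364.90358247]), 'attitude': array([-14.49039656,  -0.17883929,  13.53735648])}
```

View pics/m4.png

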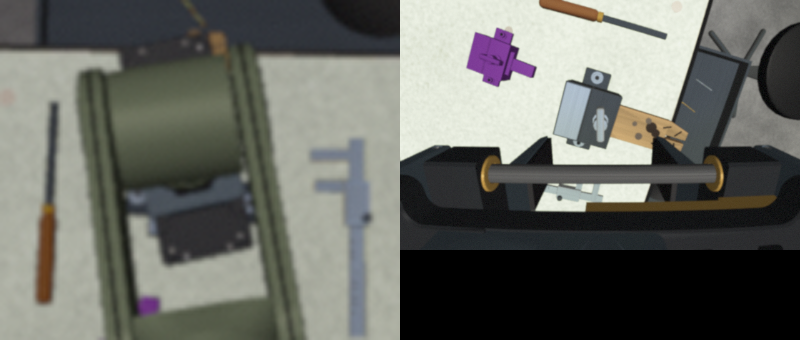

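The right half shows the T-bar (600,123) aligned with the turned tool, so the knob is loose (about 1.8 rad). I'll turn back and go over the pin.

Call:
send_rows --targets "-0.002 0.006 0 0 0 5 100;-0.004 0.013 0 0 0 12 100;-0.006 0.02 0 0 0 19 100;-0.009 0.028 0 0 0 26 100;-0.012 0.036 0 0 0 33 100;-0.015 0.044 0 0 0 40 100;-0.018 0.052 0 0 0 47 100;-0.021 0.06 0 0 0 54 100;-0.023 0.068 0 0 0 61 100;-0.025 0.074 0 0 0 68 100;-0.025 0.076 0 0 0 75 100;-0.025 0.076 0 0 0 80 100"

```text
time_s: 10.35
ee_pos: [561.3, 93.2, 190.5]
ee_rot: [-179.9, 0.2, 23.2]
force: [-0.3, -0.0, 0.3]
gripper_width: 90.9
gripper_force: 0.0
```

Call:
send_rows --targets "0 0 0 0 0 5 100;0 0 0 0 0 11 100;0 0 0 0 0 17 100;0 0 0 0 0 22 100;0 0 0 0 0 25 100;0 0 0 0 0 26.5 100;0 0 0 0 0 26.5 100;0 0 0 0 0 26.5 100"

```text
time_s: 11.02
ee_pos: [561.0, 93.2, 191.3]
ee_rot: [180.0, 0.2, -2.9]
force: [0.2, -0.3, 0.2]
gripper_width: 91.3
gripper_force: 0.0
```

```bash
python3 - <<'E'
from h import *
s=env.state(); print(s['gripper_width'],s['ee_pos'],s['ee_rot'],s['qpos'])
f=snap('wrist','w5'); cv2.imwrite('pics/w5v.png',cv2.resize(f['image'],(800,500)))
E
```

```text
91.34729387131996 [560.98828024  93.23284384 191.31522497] [ 1.79961345e+02  1.72907665e-01 -2.91938156e+00] [ 8.27980243e+00  1.87011151e+01  9.24366833e+01 -4.64378827e-03
  6.90393242e+01  1.01200794e+02]
{'fovy': 61.82366148347512, 'cx': 323.010976941434, 'cy': 201.65522482547092, 'D': array([-0.07103676,  0.        ,  0.        ,  0.        ,  0.        ]), 'eye': array([631.83647397,  88.84012583, 361.76328546]), 'attitude': array([-1.46708238e+01, -3.85619324e-02, -9.29146327e+01])}
```

View pics/w5v.png

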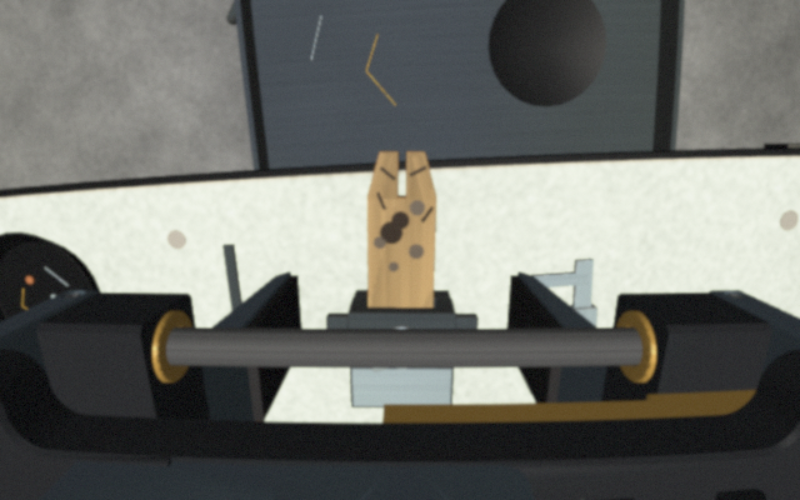

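The pin lies straight along the tool axis, from its nose at (402,153) to its root at (401,307). It is aligned with the bracket, so I can descend.

Call:
send_rows --targets "0.001 -0.001 0.01 0 0 0 100;0.003 -0.001 0.03 0 0 0 100;0.003 -0.001 0.055 0 0 0 100;0.003 -0.001 0.08 0 0 0 100;0.003 -0.001 0.105 0 0 0 100;0.003 -0.001 0.125 0 0 0 100;0.003 -0.001 0.142 0 0 0 100;0.003 -0.001 0.156 0 0 0 100;0.003 -0.001 0.167 0 0 0 100;0.003 -0.001 0.174 0 0 0 100;0.003 -0.001 0.178 0 0 0 100;0.003 -0.001 0.178 0 0 0 100"

```text
time_s: 12.07
ee_pos: [564.5, 94.1, 14.2]
ee_rot: [180.0, 0.1, -3.0]
force: [-0.0, 0.0, 1.4]
gripper_width: 90.9
gripper_force: 0.0
```

Call:
send_rows --targets "0 0 0 0 0 0 75;0 0 0 0 0 0 65;0 0 0 0 0 0 62;0 0 0 0 0 0 58;0 0 0 0 0 0 50;0 0 0 0 0 0 40;0 0 0 0 0 0 30;0 0 0 0 0 0 30;0 0 0 0 0 0 30" --grip_force 30

```text
time_s: 12.82
ee_pos: [565.0, 94.3, 15.2]
ee_rot: [-180.0, -0.0, -3.0]
force: [-0.6, 0.0, 2.7]
gripper_width: 53.7
gripper_force: 29.8
```

Gripped: 53.7 mm wide at 30 N. I'll draw it out.

Call:
send_rows --targets "0.002 0 0 0 0 0 30;0.006 0 0 0 0 0 30;0.012 0 0 0 0 0 30;0.018 0 0 0 0 0 30;0.025 0 0 0 0 0 30;0.032 0 0 0 0 0 30;0.039 0 0 0 0 0 30;0.046 0 0 0 0 0 30;0.053 0 0 0 0 0 30;0.059 0 0 0 0 0 30;0.063 0 0 0 0 0 30;0.063 0 0 0 0 0 30" --grip_force 40

```text
time_s: 13.82
ee_pos: [629.5, 90.8, 14.9]
ee_rot: [-180.0, -0.1, -3.0]
force: [1.7, 1.1, 1.2]
gripper_width: 54.0
gripper_force: 39.8
```

Call:
send_rows --targets "0 0 -0.003 0 0 0 30;0 0 -0.01 0 0 0 30;0 0 -0.022 0 0 0 30;0 0 -0.04 0 0 0 30;0 0 -0.06 0 0 0 30;0 0 -0.085 0 0 0 30;0 0 -0.11 0 0 0 30;0 0 -0.135 0 0 0 30;0 0 -0.158 0 0 0 30;0 0 -0.178 0 0 0 30;0 0 -0.195 0 0 0 30;0 0 -0.205 0 0 0 30"

```text
time_s: 14.82
ee_pos: [628.4, 91.1, 223.7]
ee_rot: [-180.0, -0.3, -3.0]
force: [0.4, 0.8, -0.6]
gripper_width: 53.4
gripper_force: 39.8
```

Call:
send_rows --targets "0 0 -0.003 0 0 0 30;0 0 -0.004 0 0 0 30;0 0 -0.004 0 0 0 30;0 0 -0.004 0 0 0 30;0 0 -0.004 0 0 0 30;0 0 -0.004 0 0 0 30;0 0 -0.004 0 0 0 30;0 0 -0.004 0 0 0 30"

```text
time_s: 15.48
ee_pos: [627.6, 90.9, 223.5]
ee_rot: [180.0, 0.0, -3.0]
force: [0.2, 0.1, -0.8]
gripper_width: 53.8
gripper_force: 39.8
```

```bash
python3 - <<'E'
from h import *
s=env.state(); print(s['gripper_width'],s['gripper_force'],s['ee_pos'],s['ee_rot'],np.abs(s['qvel']).max())
f=snap('scene','s2'); g=snap('wrist','w6')
a=cv2.resize(f['image'][90:250,230:430],(400,320),interpolation=cv2.INTER_CUBIC); b=cv2.resize(g['image'],(400,250))
cv2.imwrite('pics/m6.png',np.hstack([a,np.vstack([b,np.zeros((70,400,3),np.uint8)])]))
E
```

```text
53.83548687175358 39.77813243865967 [627.64121765  90.91389604 223.51497491] [ 1.79987818e+02  3.70715090e-02 -2.96111972e+00] 0.13908503388198498
{'fovy': 44.87984279846707, 'cx': 317.77572177203774, 'cy': 193.04217962412224, 'D': array([-0.08352803,  0.        ,  0.        ,  0.        ,  0.        ]), 'eye': array([1626.66425258, -661.29531339,  963.15136887]), 'attitude': array([56.33108041,  0.87624661, 57.24640777])}
{'fovy': 61.82366148347512, 'cx': 323.010976941434, 'cy': 201.65522482547092, 'D': array([-0.07103676,  0.        ,  0.        ,  0.        ,  0.        ]), 'eye': array([698.06371952,  86.42251   , 394.29642641]), 'attitude': array([-1.45216788e+01, -8.43296261e-03, -9.29557760e+01])}
```

View pics/m6.png

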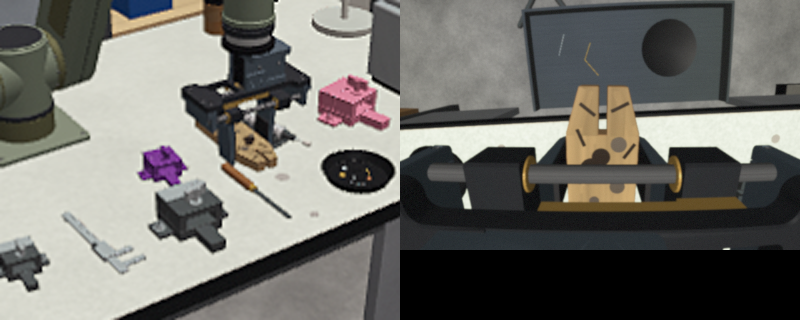

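The pin is held level with its stained face up, at (245,145) in the left half. The bracket is empty with its knob loose at (195,195), and the file, caliper and pan are where they were.

```bash
python3 -c "
from h import *
print(env.job_done())"
```

```text
the job is handed in; nothing more can be done
None
```

The job is handed in: I turned the clamp knob to about 1.8 rad (estimated from the tool's turn), drew the worn pin straight out, and am holding it level, stained face up, about 24 cm above the bench beside the bracket; the file, caliper and scrap pan look untouched, and the spare pin was out of the last picture but well away from the arm's path.

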